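Lock the castle nut on a carver's turntable

ROBOT

A 7-joint arm with a two-finger parallel gripper is mounted at the origin on the work surface. World frame = base frame: x ahead of the robot, y to its left, z up, the work surface at z = 0. Lengths are in m, angles in rad, forces in N, time in s.
With the tool pointing down it reaches from about 0.4 to 0.875 m from the base axis. Payload 19.3 kg.
Tool frame: the origin (TCP) lies at the very end of the fingers, on their centre line; the grasp point (between the pads) lies 19 mm behind it; z points along the fingers, y is the line along which they close (so a half turn about z gives the same grasp; the last joint's range is limited). The gripper opens to 85 mm and grips with 20 to 120 N. Pads are 22 mm wide; open, the fingers measure 114 mm over their backs; the gripper's body (76 mm by 85 mm) begins 54 mm behind the grasp point. The pads swing forward as they close: fully open they stand 13 mm farther back than shut.
Start: joints at [1.123, 0.521, -0.036, 1.599, 0.021, 1.021, -0.113], TCP at [0.231, -0.581, 0.231] pointing down, gripper open.
Joint ranges: [-2.91, 2.91], [-0.3, 2.13], [-1.5, 1.42], [0.17, 2.43], [-1.26, 4.41], [0.16, 1.93], [-2.52, 2.52]. Speed limits (rad/s): [1.89, 1.89, 2.39, 2.39, 3.01, 3.01, 3.01].

INTERFACE

Orientations are given as a rotation vector (axis times angle).
In Python, from plant import manip, cams gives the robot as it stands. The module is installed in compiled form; this text tells all that it offers.
- The arm moves only by the tool apply_moves, never from a script. Its argument "rows" is a list of rows, each a list of 7 numbers: the shift along the tool's x, y, z in units of 40 mm (1.0 is 40 mm), then the turn, a rotation vector about the tool's x, y, z in rad, then the closure, from 0 (fully open) to 1 (shut). In form: [[dx, dy, dz, wx, wy, wz, gripper], ...]. A call has 1 to 12 rows; each row is the pose to reach, as a shift and turn from the pose commanded when the call began, along the tool's axes at that moment; what a row does not reach only later rows make up. A row lasts 1/8 s, in which the tool goes at most 62.5 mm and 10.7 degrees, less where a joint would pass 70% of its speed; a pose out of reach is approached as far as the arm can. A call with a gripper value outside its range is refused whole. The fingers move at their own pace and stop on an object; "squeeze" is the grip in N (left out, the last holds). Time passes only in rows, so rows that repeat a pose let the fingers close. It gives the time, the measured TCP pose, the force, the opening and the grip force at its end, in the units of the state.
- manip.read_state(): the state, without advancing time (a new reading comes with each control period).
- cams.get_image(name): name is "scene" or "top" or "wrist"; returns (picture, depth): 420x560x3 uint8, red, green, blue; 420x560 float32, m along the optical axis (not along the pixel's ray), 0 where there is no reading.
- cams.camera_model(name): a dict with "fx", "fy", "cx", "cy" (pixels), "R" (3x3) and "t" (3): a world point X has camera coordinates R X + t. Camera axes: x right, y down, z forward; pixel columns grow to the right and rows downward; lengths in m; the calibration is good to about 2 mm. The wrist camera is an equidistant fisheye: a pixel r from the principal point sees the ray r / f radians off the axis. A picture is of the moment at which its call begins: read the wrist's pose just before it. camera_model takes no time and is no camera call; for the wrist camera it gives the pose at the moment of the call.
- manip.hand_in(): hands the job in; it is judged then, once.
The state is a dict: "time": time; "joint_pos": joint angles; "qvel": joint speeds; "tau": joint torques, N m; "tcp_pos": TCP position; "orientation": TCP orientation; "force": force on the tool from outside, world axes, zero at the start; "wrist_torque": the same for the moment, N m; "grip_width": finger opening in m; "grip_force": force on a finger pad.
Only numpy, scipy, OpenCV 4.12 (cv2) and the standard library are available. Lean on these libraries where they do the work, as an engineer would, in place of code of your own. Each camera call takes 0.05 s, during which the arm holds its last target. There are 200 camera calls.

TASK

Pick up the gouge left lying on the carved rosette and lay it in the tool tray beside the chisel. Then tighten the castle nut clockwise (seen from above) just to the next slot that lines up with the spindle's cross hole, without backing it off, and finally slide the lock bolt fully home through that slot. Leave the chisel, mallet, bottle and carved corbel where they are.

Things in the scene. Friction and masses are not known exactly. Their poses are not given: they have to be found in the camera images.
- stand: Carver's turntable, fixed: black iron base disc (radius 115, 20 high), on it a pale wooden rosette with 12 rounded lobes (outer radius 100, flat top 50 above the bench), a steel washer (radius 35, top at 54) and an upright dark steel spindle (radius 16, top at 100). Origin on the spindle axis at bench height, z up; x axis points from the spindle along the lock bolt to its guide block.
- cross_hole (a point): Middle of the spindle's cross hole, 86 above the bench on the spindle axis. The hole (8 diameter) runs along the point's x axis, which is the stand's x axis, in line with the lock bolt.
- clamp_tip (a point): Top of the nose of the black clamp arm that holds the rosette, opposite the bolt; fixed. In the stand's frame the arm covers x -138 to -50, y -11 to 11, top at 87; its post x -145 to -119, y -13 to 13, down to the bench. Clamp and drawn-back bolt leave room for fingers round the nut only towards the stand's +y and -y sides.
- bolt_guide (a point): Centre of the top of the bolt's black guide block, fixed: in the stand's frame x 112 to 138, y -16 to 16, top 95 above the bench.
- nut (a joint): Castle nut's angle in rad, growing clockwise seen from above (tightening). Six slots at 60 degrees: a slot faces the bolt at 0 and again at 1.047, the next one; starts between 0.25 and 0.78. Friction 0.2 N m, stays where left. The bolt passes only within about 0.06 of 1.047; a little farther off its rounded tip pulls the nut true.
- nut_top (a point): Centre of the nut's top, 92 above the bench, on the spindle axis; turns with the nut, its x axis along a slot. Steel hexagon 50 across flats from height 54 to 80, then a crown of six teeth (outer radius 25) from 80 to 92. The slots (10 wide) are cut over the middles of the flats, so a flat faces each slot's direction. The spindle stands 8 above it.
- bolt (a joint): Travel of the lock bolt towards the spindle in m: 0 drawn back (start), 0.046 fully home (end stop, tip inside the cross hole). Slides with about 1.5 N, stays where left; the nut's teeth stop it at about 0.028 if no slot is in line.
- bolt_knob (a point): Centre of the top of the bolt's upright steel knob, 120 above the bench: a cylinder of 17 diameter standing 34 above the rod's centre line (height 86), free to pinch from above over its top 28. Drawn back it stands at x 98, y 0 of the stand; the rod (7 diameter) reaches 45 from it towards the spindle.
- gouge: Loose carving gouge, dark wooden handle, lying on the rosette on the stand's +y side of the nut, roughly parallel to the bolt. Origin under its grip and balance point, x to the blade, z up. Handle 22 wide, 24 high, x -85 to 25; ferrule to 36; shank 9 thick to 96 and blade 14 wide to 115, at height 12. About 160 g. Underside 50 above the bench at the start, 6 in the tray.
- tray: Open wooden tool tray fixed to the bench, to the left or right of the turntable: 262 (x) by 142 (y) outside, walls 6 thick and 24 high, inner floor 6 above the bench. Origin at the centre of its underside. The half on its +y side holds the chisel; the -y half is empty (the gouge fits there lengthwise at about y -27).
- chisel: Loose chisel with pale handle lying in the tray near y 42, same shape and size as the gouge but with a 20 wide blade; origin under its grip point. Leave it.
- mallet: Loose turned wooden mallet standing upright on its head: head 84 across, 200 high in all, 0.55 kg. Origin under its centre. Stands on the other side of the turntable from the tray. Leave it.
- bottle: Loose amber oil bottle, 60 across, 150 high, standing beyond the turntable at the right. Origin under its centre. Leave it.
- corbel: Loose pale carved wooden corbel, 80 by 50, 67 high, beyond the turntable at the left. Origin under its centre. Leave it.
- gouge_grip (a point): Point on the gouge's centre line above its origin, 12 above its underside: in the middle of the handle near the ferrule, where it balances; 18 above the bench when the gouge lies on the tray's floor.
Mind the look-alikes: they are no part of the job. Leave any pink, purple or turquoise look-alike of the gouge alone.

How it is judged:
On the way, in this order (a step that is already met when the one before it is completed fails the run):
1. the gouge lies in the tray (x of gouge_grip in the frame of tray between -0.1 and 0.1 m and y of gouge_grip in the frame of tray between -0.065 and 0.03 m and z of gouge_grip in the frame of tray below 0.027 m and contact force between gouge and the fingers below 0.1 N and linear speed of gouge below 0.03 m/s), for 0.2 s.
2. the nut's next slot is in line with the cross hole (within 0.1 rad) (value of joint nut between 0.947 and 1.147 rad), for 0.2 s.
3. the lock bolt is home through the slot (value of joint bolt above 0.042 m), for 0.2 s.
At the end, for the whole second after the job is handed in: The nut's next slot (joint 1.047 rad) is in line with the cross hole within 0.1 rad, the bolt is home to within 4 mm of its stop, the gouge lies at rest on the tray's floor beside the chisel, the chisel is within 40 mm and the mallet, bottle and corbel within 30 mm of where they stood (all of step 2 and value of joint bolt above 0.042 m and x of gouge_grip in the frame of tray between -0.1 and 0.1 m and y of gouge_grip in the frame of tray between -0.065 and 0.03 m and z of gouge_grip in the frame of tray below 0.027 m and linear speed of gouge below 0.03 m/s and distance of chisel from where it was at the start of the episode below 0.04 m and distance of each of mallet, bottle, corbel from where it was at the start of the episode below 0.03 m); the robot touches nothing.
It fails at once if the nut is backed off towards the previous slot (more than about 0.1 rad) (value of joint nut below 0.13 rad).
It fails at once if the nut is turned well past the next slot (0.3 rad) (value of joint nut above 1.35 rad).
It fails at once if the gouge is dropped or thrown into the tray (z of gouge_grip in the frame of tray below 0.057 m and linear speed of gouge above 0.9 m/s).
It fails at once if a bystander is knocked away or over (distance of any of mallet, bottle, corbel from where it was at the start of the episode above 0.03 m or angle between any of mallet, bottle's own z axis and vertical above 0.4 rad or distance of chisel from where it was at the start of the episode above 0.04 m).
It also fails if it takes over 53 s, if anything falls off the work surface, if the arm or the gripper's body presses on something with over 40 N, if the wrist force passes 120 N, or if a joint passes its speed limit or range.

## Working session

There is one attempt and no reset: what is moved stays moved. The work goes in short steps, Python scripts to look and compute and a tool call to move; the robot and the scene stay as the last step left them, time stands still between calls to the robot, and variables do not carry over. Pictures are saved under pics/ and viewed, at most 10 in all, crops included, and the job is handed in when it is done.

Besides the shell and the picture viewer there is one more tool, called after "Request:" as a command line: name --pt "numbers of a row" for each row, then --argument value for the rest. apply_moves: Moves the arm, as the interface text tells. Its arguments: {"type":"object","properties":{"rows":{"type":"array","items":{"type":"array","items":{"type":"number"}}},"squeeze":{"type":"number"}},"required":["rows"]}

```bash
mkdir -p pics; cat > h.py <<'E'
import numpy as np, cv2
from plant import manip, cams
from scipy.spatial.transform import Rotation as Ro
def grab(n):
    m=cams.camera_model(n); p,d=cams.get_image(n); return p,d,m
def pts(d,m):
    v,u=np.mgrid[:d.shape[0],:d.shape[1]]
    X=np.stack([(u-m['cx'])/m['fx']*d,(v-m['cy'])/m['fy']*d,d],-1)
    return (X-np.array(m['t']))@np.array(m['R'])   # R^T (x-t)
def save(n,p): cv2.imwrite('pics/'+n,p[...,::-1])
E
python3 - <<'E'
from h import *
s=manip.read_state(); print(s['time'],s['tcp_pos'],s['orientation'],s['force'])
for n in ('scene','top'):
    p,d,m=grab(n); save(n+'.png',p); np.savez(n,p=p,d=d,**m); print(n,m['fx'],m['cx'],m['cy'],np.array(m['R']).round(3).tolist(),m['t'],(d>0).mean())
E
```

```text
0.0 [ 0.23037036 -0.58064938  0.23072558] [-3.08466971e+00 -5.89686699e-01  5.02409718e-04] [ 0.48965415  0.32323714 -0.06668703]
scene 426.9713151988097 277.97752030374147 210.8779040820055 [[0.29, 0.957, -0.002], [0.676, -0.207, -0.707], [-0.677, 0.204, -0.707]] [-0.2226236  -0.24081256  1.70696049] 0.9959778911564626
top 422.5732352729877 281.5082553428943 207.31657678206187 [[0.025, -1.0, 0.0], [-0.997, -0.024, -0.077], [0.077, 0.002, -0.997]] [0.07090593 0.49203718 1.4049431 ] 0.9961777210884354
```

View pics/top.png

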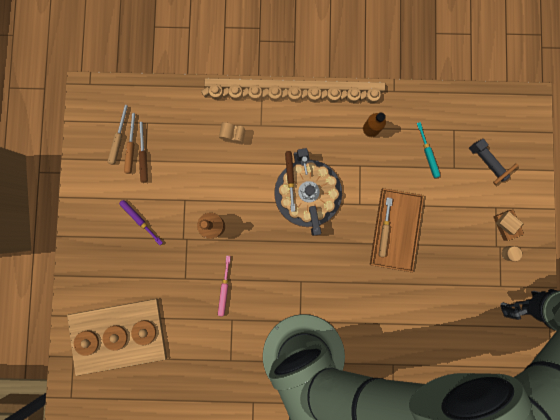

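View pics/scene.png

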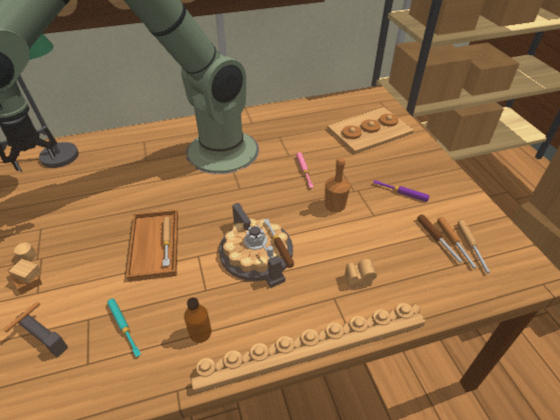

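The top view shows the turntable near (310,190) with a dark-handled gouge at (290,165)–(294,208), and the tray at (398,230) with the chisel. The pink (224,285), purple (142,222) and turquoise (428,150) tools are decoys, and the three at (130,140) are not on the rosette. Only the dark-handled one on the rosette fits, so I'll confirm it in one crop.

```bash
python3 - <<'E'
from h import *
z=np.load('top.npz'); p=z['p'];d=z['d'];P=pts(d,z)
save('crop1.png',cv2.resize(p[140:245,265:430],None,fx=4.8,fy=4.8,interpolation=cv2.INTER_CUBIC))
# spindle top / guide / clamp heights in top view
H=P[...,2]
reg=np.zeros(H.shape,bool); reg[140:245,265:350]=1
print('bench',np.median(H[260:280,320:340]))
for a,b in ((.105,.13),(.097,.105),(.09,.097),(.083,.09),(.055,.08)):
    m=((H>a)&(H<b)&reg).astype(np.uint8); n,l,st,c=cv2.connectedComponentsWithStats(m)
    for i in range(1,n):
        if st[i,4]>=4: q=P[l==i]; print(a,b,st[i,4],c[i].round(1),q.mean(0).round(4))
# iron base ring: z 0.015-.03
m=(H>.012)&(H<.03)&reg; q=P[m]; 
A=np.c_[2*q[:,:2],np.ones(len(q))]
print('base',len(q),q.min(0),q.max(0))
# tray rim
m=((H>.016)&(H<.034)); m[:, :365]=0; m[:,432:]=0; m[:185]=0; m[277:]=0
q=P[m][:,:2].astype(np.float32); r=cv2.minAreaRect(q); print('tray',r, cv2.boxPoints(r).round(3).tolist())
E
```

```text
bench -0.00044324555876242147
0.105 0.13 26 [304.1 159.3] [0.6364 0.0151 0.1185]
0.097 0.105 6 [305.5 149.8] [0.6711 0.0103 0.0988]
0.097 0.105 66 [309.7 189.5] [ 0.5431 -0.0055  0.1   ]
0.09 0.097 59 [302.1 152.4] [0.6634 0.0209 0.0937]
0.09 0.097 4 [307.5 183.8] [0.5624 0.0013 0.0925]
0.09 0.097 9 [313.1 185.1] [ 0.5584 -0.0168  0.0924]
0.09 0.097 8 [303.1 188.9] [0.5454 0.015  0.093 ]
0.09 0.097 9 [315.7 190.4] [ 0.5413 -0.0252  0.0935]
0.09 0.097 18 [308.7 195.4] [ 0.5249 -0.0033  0.0925]
0.09 0.097 4 [311.2 212.5] [ 0.4703 -0.0126  0.0907]
0.083 0.09 5 [301.  156.8] [0.6507 0.0237 0.0855]
0.083 0.09 6 [304.3 164. ] [0.627  0.0126 0.0879]
0.083 0.09 15 [305.7 170.9] [0.6046 0.0078 0.0872]
0.083 0.09 5 [305.4 184.6] [0.5602 0.0077 0.0871]
0.083 0.09 5 [302.8 190.8] [0.5399 0.0157 0.0871]
0.083 0.09 5 [305.4 195.6] [0.5245 0.007  0.0873]
0.083 0.09 6 [310.8 195.7] [ 0.5248 -0.0105  0.0871]
0.083 0.09 162 [314.8 221. ] [ 0.4435 -0.0248  0.0865]
0.055 0.08 331 [289.9 176.9] [0.5866 0.058  0.0699]
0.055 0.08 6 [299.2 158. ] [0.6498 0.029  0.0693]
0.055 0.08 7 [309.4 183.1] [ 0.5674 -0.0061  0.0715]
0.055 0.08 12 [303.2 184.8] [0.5628 0.0137 0.0623]
0.055 0.08 4 [316.8 187.2] [ 0.5557 -0.0311  0.0615]
0.055 0.08 4 [300.8 191. ] [0.5409 0.0216 0.0711]
0.055 0.08 7 [302.7 193.7] [0.5322 0.015  0.0708]
0.055 0.08 4 [315.5 193.2] [ 0.5346 -0.0265  0.0721]
0.055 0.08 34 [308.2 198.5] [ 0.5177 -0.0035  0.0651]
0.055 0.08 6 [307.  214.8] [ 0.4646 -0.0012  0.0561]
0.055 0.08 4 [312.  229.5] [ 0.4166 -0.0173  0.0722]
base 901 [ 0.39961852 -0.11793629  0.01205413] [0.68838158 0.10971717 0.02990908]
tray ((0.4244362413883209, -0.30635976791381836), (0.14304403960704803, 0.26251086592674255), 81.44042205810547) [[0.2840000092983246, -0.3580000102519989], [0.5440000295639038, -0.3970000147819519], [0.5649999976158142, -0.2549999952316284], [0.3050000071525574, -0.2160000056028366]]
```

View pics/crop1.png

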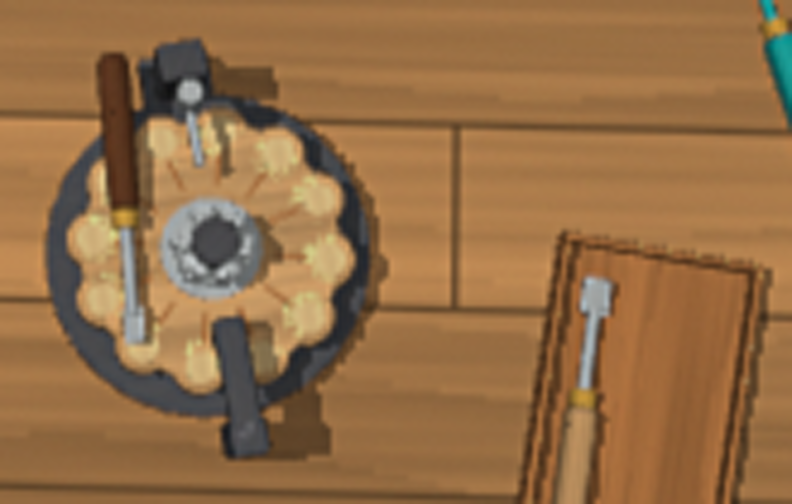

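The crop confirms it: the brown-handled gouge runs from crop (113,60) through the ferrule at (125,216) to the blade at (135,335), the only gouge on the rosette. The bolt and knob are at (190,92), the clamp is below the nut, and the chisel is in the tray's left half. Next I'll fit the gouge and compute the first move.

```bash
cat >> h.py <<'E'
def down(psi): # tool y at world yaw psi, pointing down
    y=np.array([np.cos(psi),np.sin(psi),0]); z=np.array([0,0,-1.]); return np.c_[np.cross(y,z),y,z]
def goto(p,psi,s=None):
    s=s or manip.read_state(); R=Ro.from_rotvec(s['orientation']).as_matrix()
    sh=R.T@(np.array(p)-s['tcp_pos'])/.04; w=Ro.from_matrix(R.T@down(psi)).as_rotvec()
    return sh.round(3).tolist()+w.round(4).tolist()
E
python3 - <<'E'
from h import *
z=np.load('top.npz'); p=z['p'];P=pts(z['d'],z);H=P[...,2]
hsv=cv2.cvtColor(p,cv2.COLOR_RGB2HSV)
reg=np.zeros(H.shape,bool); reg[140:215,280:298]=1
q=P[reg&(H>.06)&(H<.08)]; print(len(q))
h=q[q[:,2]>.069]; r=cv2.minAreaRect(h[:,:2].astype(np.float32)); print('handle',r,cv2.boxPoints(r).round(4).tolist())
c=q[:,:2].mean(0); v=np.linalg.svd(q[:,:2]-c)[2][0]; v*=-np.sign(v[0]); print('axis',v,np.arctan2(v[1],v[0]),'proj range',((q[:,:2]-c)@v).min(),((q[:,:2]-c)@v).max(),c)
hc=h[:,:2].mean(0); hv=np.linalg.svd(h[:,:2]-hc)[2][0]; print('hand axis',hc,hv)
E
```

```text
321
handle ((0.588647186756134, 0.062179140746593475), (0.03945862129330635, 0.1664811223745346), 85.38147735595703) [[0.5041000247001648, 0.04919999837875366], [0.6700000166893005, 0.03579999879002571], [0.6732000112533569, 0.07509999722242355], [0.5073000192642212, 0.0885000005364418]]
axis [-0.99549838 -0.09477856] -3.0466716166528904 proj range -0.08357730010658879 0.11443555205776733 [0.58943091 0.05788296]
hand axis [0.61230986 0.05978769] [-0.99701211 -0.07724545]
```

```bash
python3 -c "
from h import *
print(goto([.589,.058,.20],-1.486))"
```

```text
[14.223, -11.533, 0.78, -0.0009, 0.0002, 0.293]
```

Request:
apply_moves --pt "14.22 -11.53 0.3 0 0 0.293 0.4" --pt "14.22 -11.53 0.3 0 0 0.293 0.4" --pt "14.22 -11.53 0.3 0 0 0.293 0.4" --pt "14.22 -11.53 0.3 0 0 0.293 0.4" --pt "14.22 -11.53 0.3 0 0 0.293 0.4" --pt "14.22 -11.53 0.3 0 0 0.293 0.4" --pt "14.22 -11.53 0.3 0 0 0.293 0.4" --pt "14.22 -11.53 0.3 0 0 0.293 0.4" --pt "14.22 -11.53 0.3 0 0 0.293 0.4" --pt "14.22 -11.53 0.3 0 0 0.293 0.4" --pt "14.22 -11.53 0.78 0 0 0.293 0.4" --pt "14.22 -11.53 0.78 0 0 0.293 0.4"

```text
time: 1.6
tcp_pos: [0.5897, 0.0602, 0.1994]
orientation: [-3.138, -0.135, 0.001]
force: [0.7, -1.1, -0.7]
grip_width: 0.051
grip_force: 0.0
```

```bash
python3 - <<'E'
from h import *
m=cams.camera_model('wrist'); s=manip.read_state(); p,d,_=(*cams.get_image('wrist'),0)
np.savez('w1',p=p,d=d,tcp=s['tcp_pos'],rv=s['orientation'],**m); save('w1.png',p)
print(m['fx'],m['cx'],m['cy'],np.array(m['R']).round(3).tolist(),m['t'],s['tcp_pos'],s['orientation'],s['qvel'].round(3) if hasattr(s['qvel'],'round') else s['qvel'])
E
```

```text
325.19226210127806 279.34328797837287 205.31542293401628 [[0.087, -0.996, 0.0], [-0.952, -0.083, 0.296], [-0.295, -0.026, -0.955]] [0.00864871 0.53714844 0.52338472] [0.58968077 0.06021384 0.19937916] [-3.13827525e+00 -1.35376484e-01  7.92588843e-04] [-0.499  0.388  0.001 -0.458  0.081  0.082 -0.526]
```

View pics/w1.png

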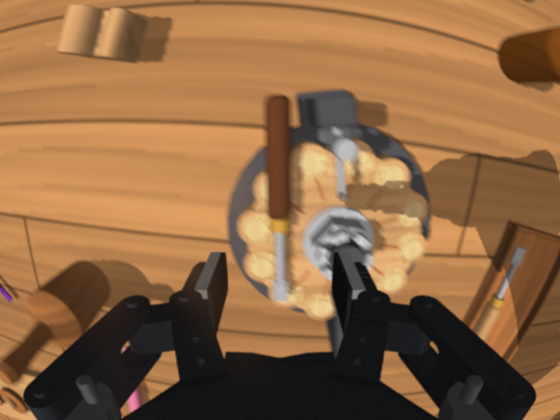

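The wrist view shows the handle from (277,100) to (280,215) and the ferrule at (280,226). The nut is at (338,243), with the fingers either side at (215,260) and (345,260). I'll measure these from near.

```bash
cat >> h.py <<'E'
def wpts(d,m):
    v,u=np.mgrid[:d.shape[0],:d.shape[1]]; a=(u-m['cx'])/m['fx']; b=(v-m['cy'])/m['fy']
    r=np.hypot(a,b)+1e-9; k=np.tan(r)/r
    X=np.stack([a*k*d,b*k*d,d],-1); return (X-np.array(m['t']))@np.array(m['R'])
E
python3 - <<'E'
from h import *
z=np.load('w1.npz'); p=z['p'];P=wpts(z['d'],z);H=P[...,2]
reg=np.zeros(H.shape,bool); reg[85:305,255:300]=1
q=P[reg&(H>.060)&(H<.08)]
c=q[:,:2].mean(0); v=np.linalg.svd(q[:,:2]-c)[2][0]; v*=-np.sign(v[0]); t=(q[:,:2]-c)@v
print(len(q),'mid of extent',c+v*(t.min()+t.max())/2,'len',np.ptp(t),'yaw',np.arctan2(v[1],v[0]), 'origin',c+v*((t.min()+t.max())/2-.015))
h=q[t<t.min()+.105]; hc=h[:,:2].mean(0); hv=np.linalg.svd(h[:,:2]-hc)[2][0]; hv*=-np.sign(hv[0]); 
o=c+v*(t.min()+.085); print('handle line at origin',hc+hv*((o-hc)@hv),np.arctan2(hv[1],hv[0]),'width',np.ptp((h[:,:2]-hc)@[-hv[1],hv[0]]), 'top z',np.percentile(h[:,2],95))
def comp(a,b,x0,x1,y0,y1):
    g=np.zeros(H.shape,bool); g[y0:y1,x0:x1]=1; m=g&(H>a)&(H<b); n,l,st,cc=cv2.connectedComponentsWithStats(m.astype(np.uint8)); i=1+np.argmax(st[1:,4]); qq=P[l==i]; print(a,b,st[i,4],cc[i].round(),((qq[:,:2].min(0)+qq[:,:2].max(0))/2).round(4),qq.mean(0).round(4))
comp(.112,.125,300,370,90,200); comp(.097,.104,300,400,200,270); comp(.09,.098,290,370,70,140)
E
```

```text
4113 mid of extent [0.57522405 0.05684229] len 0.19967932338107894 yaw -3.0388531694767953 origin [0.59014495 0.05838067]
handle line at origin [0.58998773 0.0583424 ] -3.0380872496881066 width 0.02181709546382222 top z 0.07411520294280356
0.112 0.125 451 [348. 152.] [0.6386 0.0151] [0.6391 0.016  0.1187]
0.097 0.104 260 [357. 255.] [ 0.5501 -0.0073] [ 0.5519 -0.0088  0.0989]
0.09 0.098 1349 [339. 113.] [0.6651 0.0212] [0.6652 0.0212 0.0939]
```

```bash
python3 -c "
from h import *
print(goto([.590,.0583,.053],-1.467), manip.read_state()['tcp_pos'])"
```

```text
[-0.04, 0.2, 3.629, -0.0032, 0.0005, -0.013] [0.59097154 0.06593599 0.19819521]
```

Request:
apply_moves --pt "0.02 0 2.5 0 0 -0.019 0.4" --pt "0.02 0 2.5 0 0 -0.019 0.4" --pt "0.02 0 2.5 0 0 -0.019 0.4" --pt "0.02 0 2.5 0 0 -0.019 0.4" --pt "0.02 0 2.5 0 0 -0.019 0.4" --pt "0.02 0 2.5 0 0 -0.019 0.4"

```text
time: 2.4
tcp_pos: [0.5905, 0.0576, 0.1013]
orientation: [-3.137, -0.163, -0.003]
force: [1.4, 0.3, -0.3]
grip_width: 0.0512
grip_force: 0.0
```

```bash
python3 -c "
from h import *
print(goto([.590,.0583,.053],-1.467), manip.read_state()['tcp_pos'])"
```

```text
[-0.012, -0.017, 1.208, -0.0001, -0.0018, -0.0003] [0.59047425 0.05764109 0.10130761]
```

Request:
apply_moves --pt "0 0 0.7 0 0 0 0.4" --pt "0 0 1.18 0 0 0 0.4" --pt "0 0 1.18 0 0 0 0.4" --pt "0 0 1.18 0 0 0 0.4" --pt "0 0 1.18 0 0 0 1" --pt "0 0 1.18 0 0 0 1" --pt "0 0 1.18 0 0 0 1" --pt "0 0 1.18 0 0 0 1" --pt "0 0 1.18 0 0 0 1" --pt "0 0 1.18 0 0 0 1" --squeeze 45

```text
time: 3.65
tcp_pos: [0.5903, 0.0577, 0.0537]
orientation: [-3.137, -0.163, -0.002]
force: [-1.6, 0.2, 8.3]
grip_width: 0.021
grip_force: 44.6
```

Request:
apply_moves --pt "0 0 -0.8 0 0 0 1" --pt "0 0 -1.8 0 0 0 1" --pt "0 0 -2.7 0 0 0 1" --pt "0 0 -2.7 0 0 0 1" --pt "0 0 -2.7 0 0 0 1"

```text
time: 4.28
tcp_pos: [0.5895, 0.0575, 0.1604]
orientation: [3.137, 0.163, -0.001]
force: [0.8, 0.1, -2.8]
grip_width: 0.0208
grip_force: 44.9
```

```bash
python3 -c "
from h import *
s=manip.read_state(); print(goto([.4356,-.3323,.16],-1.719), s['tcp_pos'],s['grip_width'],s['grip_force'],s['force'])"
```

```text
[-4.837, 9.295, 0.014, 0.0001, 0.0006, 0.2519] [0.58954646 0.05753457 0.16041713] 0.020827149104787595 44.93610978126526 [ 0.75967221  0.08066671 -2.79679413]
```

Request:
apply_moves --pt "-0.48 0.93 0 0 0 0.025 1" --pt "-1.07 2.05 0 0 0 0.055 1" --pt "-1.65 3.16 0 0 0 0.085 1" --pt "-2.22 4.27 0 0 0 0.115 1" --pt "-2.8 5.38 0 0 0 0.145 1" --pt "-3.38 6.5 0 0 0 0.175 1" --pt "-3.96 7.6 0 0 0 0.205 1" --pt "-4.4 8.45 0 0 0 0.23 1" --pt "-4.7 9.03 0 0 0 0.245 1" --pt "-4.84 9.3 0 0 0 0.252 1" --pt "-4.84 9.3 0 0 0 0.252 1" --pt "-4.84 9.3 0.6 0 0 0.252 1"

```text
time: 5.78
tcp_pos: [0.4373, -0.3316, 0.1375]
orientation: [3.133, -0.23, 0.004]
force: [0.4, -0.8, -2.5]
grip_width: 0.0213
grip_force: 44.9
```

```bash
python3 - <<'E'
from h import *
s=manip.read_state(); m=cams.camera_model('wrist'); p,d=cams.get_image('wrist')
save('w2.png',p); np.savez('w2',p=p,d=d,**m); print(s['tcp_pos'],s['grip_width'])
s=manip.read_state(); print(goto([.4356,-.3323,.014],-1.719), s['tcp_pos'])
E
```

```text
[ 0.43728401 -0.33162884  0.13747776] 0.02129657969761363
[0.008, 0.052, 2.999, -0.0016, 0.002, 0.002] [ 0.43579327 -0.33042092  0.133957  ]
```

View pics/w2.png

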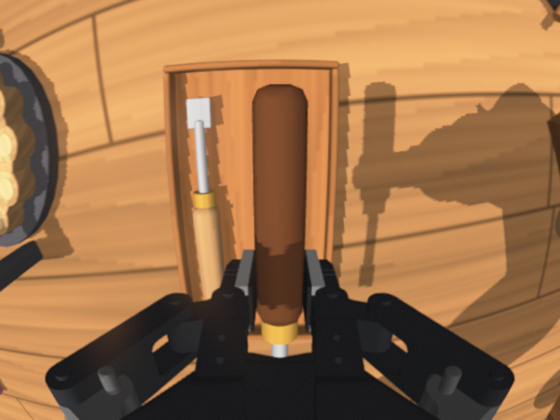

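The picture shows the gouge held straight, its handle end at (280,90) inside the tray's far wall (row 65). The chisel is clear on the left at (205,190).

Request:
apply_moves --pt "0 0 0.7 0 0 0 1" --pt "0 0 1.4 0 0 0 1" --pt "0 0 2.0 0 0 0 1" --pt "0 0 2.5 0 0 0 1" --pt "0 0 2.8 0 0 0 1" --pt "0 0 2.95 0 0 0 1" --pt "0 0 3.03 0 0 0 1" --pt "0 0 3.08 0 0 0 1" --pt "0 0 3.08 0 0 0 1"

```text
time: 6.95
tcp_pos: [0.436, -0.3325, 0.0139]
orientation: [3.133, -0.233, 0.0]
force: [-0.0, -0.2, -2.9]
grip_width: 0.0211
grip_force: 44.9
```

Request:
apply_moves --pt "0 0 0.04 0 0 0 1" --pt "0 0 0.08 0 0 0 1" --pt "0 0 0.08 0 0 0 1" --pt "0 0 0.08 0 0 0 0.6" --pt "0 0 0.08 0 0 0 0.55" --pt "0 0 0.08 0 0 0 0.55" --pt "0 0 0.08 0 0 0 0.55" --pt "0 0 0.08 0 0 0 0.55"

```text
time: 7.95
tcp_pos: [0.4359, -0.3324, 0.0105]
orientation: [-3.133, 0.233, 0.0]
force: [-0.9, -0.7, -0.1]
grip_width: 0.0382
grip_force: 0.0
```

Request:
apply_moves --pt "0 0 -0.5 0 0 0 0.55" --pt "0 0 -1.5 0 0 0 0.55" --pt "0 0 -3 0 0 0 0.55" --pt "0 0 -4.8 0 0 0 0.55" --pt "0 0 -4.8 0 0 0 0.55"

```text
time: 8.57
tcp_pos: [0.4372, -0.3334, 0.2066]
orientation: [3.13, -0.233, 0.009]
force: [-0.9, 0.0, -0.6]
grip_width: 0.0386
grip_force: 0.0
```

```bash
python3 - <<'E'
from h import *
p,d,m=grab('top'); np.savez('top2',p=p,d=d,**m); P=pts(d,m)
C=np.array([.4244,-.3064]); a=-.149; ex=np.array([np.cos(a),np.sin(a)]); ey=np.array([-ex[1],ex[0]])
H=P[...,2]; X=(P[...,:2]-C)@ex; Y=(P[...,:2]-C)@ey
g=(abs(X)<.12)&(abs(Y)<.06)&(H>.012)&(H<.045)
for n,k in (('gouge',g&(Y<.015)),('chisel',g&(Y>.015))): print(n,k.sum(),X[k].min(),X[k].max(),Y[k].mean(),np.percentile(H[k],95))
s=manip.read_state(); print(s['tcp_pos'],goto([.475,-.02,.21],-1.36))
E
```

```text
gouge 363 -0.11792815155276244 0.11315545879072936 -0.022476609795736246 0.03284471210629451
chisel 344 -0.11363302891074413 0.10146559133798189 0.041051035156837314 0.03276755662952795
[ 0.43679531 -0.33311857  0.20559859] [-0.213, -7.883, -0.126, 0.0026, -0.0038, -0.3593]
```

The gouge lies in the tray at y −22 mm, with its top at about the height of the chisel. Next is the nut.

Request:
apply_moves --pt "-0.1 -1.3 0 0 0 -0.06 0.3" --pt "-0.2 -2.7 0 0 0 -0.12 0.3" --pt "-0.2 -4.1 0 0 0 -0.19 0.3" --pt "-0.2 -5.5 0 0 0 -0.25 0.3" --pt "-0.2 -6.8 0 0 0 -0.31 0.3" --pt "-0.2 -7.6 0 0 0 -0.359 0.3" --pt "-0.2 -7.9 0 0 0 -0.359 0.3" --pt "-0.2 -7.9 0 0 0 -0.359 0.3" --pt "-0.2 -7.9 0 0 0 -0.359 0.3" --pt "-0.2 -7.9 0 0 0 -0.359 0.3"

```text
time: 9.88
tcp_pos: [0.4745, -0.0198, 0.2024]
orientation: [3.124, 0.328, -0.0]
force: [-0.4, 0.3, -0.5]
grip_width: 0.0598
grip_force: 0.0
```

```bash
python3 - <<'E'
from h import *
s=manip.read_state(); m=cams.camera_model('wrist'); p,d=cams.get_image('wrist')
np.savez('w3',p=p,d=d,**m); print(s['tcp_pos'],s['orientation'])
P=wpts(d,m);H=P[...,2]; C=np.array([.543,-.0055])
ok=np.hypot(P[...,0]-C[0],P[...,1]-C[1])<.06
v,u=np.where(ok&(H>.04)&(H<.11)); print(u.min(),u.max(),v.min(),v.max())
# spindle top
k=ok&(H>.097)&(H<.104); q=P[k][:,:2].astype(np.float32); c,r=cv2.minEnclosingCircle(q); print('spindle',k.sum(),c,r,q.mean(0))
# knob, guide
r_=np.hypot(P[...,0]-.6385,P[...,1]-.0155)<.015; k=r_&(H>.113)&(H<.126); q=P[k][:,:2].astype(np.float32); print('knob',k.sum(),cv2.minEnclosingCircle(q))
r_=np.hypot(P[...,0]-.6651,P[...,1]-.0212)<.025; k=r_&(H>.09)&(H<.099); q=P[k][:,:2].astype(np.float32); print('guide',k.sum(),cv2.minAreaRect(q))
x0,x1,y0,y1=u.min()-8,u.max()+8,v.min()-8,v.max()+8
cr=cv2.resize(p[y0:y1,x0:x1],None,fx=4,fy=4,interpolation=cv2.INTER_CUBIC); cr=cr[:600,:800]; save('w3.png',cr)
# tooth profile
C=np.array(c) if r<.02 else C
E
```

```text
[ 0.47448217 -0.01977678  0.20240167] [ 3.12425750e+00  3.27587757e-01 -3.73430814e-04]
213 345 39 188
spindle 1342 (0.5428311824798584, -0.004142410587519407) 0.01585426740348339 [ 0.5427516  -0.00415384]
knob 0 ((0.0, 0.0), 0.0)
guide 0 ((0.0, 0.0), (0.0, 0.0), 0.0)
```

View pics/w3.png

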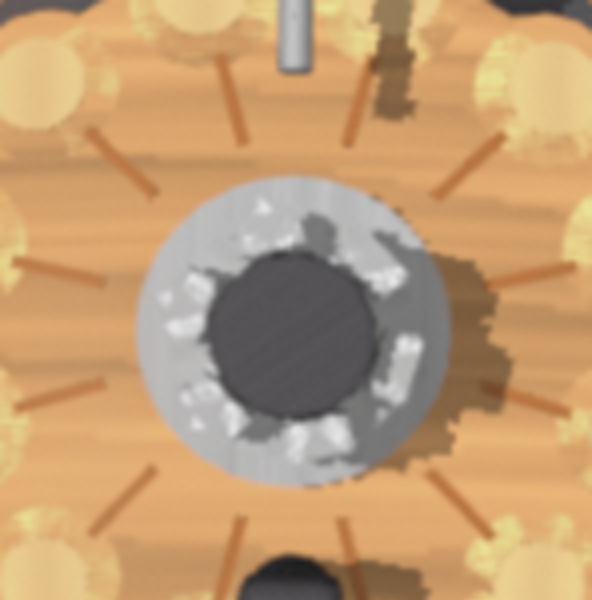

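The crop shows the spindle at (292,332), six crown teeth round it, such as (270,225), (385,265) and (405,370), and the bolt's rod tip at (295,70). Now for the nut's angle and the stand's yaw.

```bash
python3 - <<'E'
from h import *
z=np.load('w3.npz'); P=wpts(z['d'],z);H=P[...,2]; C=np.array([.5428,-.0042])
D=P[...,:2]-C; r=np.hypot(D[...,0],D[...,1]); a=np.arctan2(D[...,1],D[...,0])
k=(r>.0515)&(r<.09)&(H>.083)&(H<.097)&(abs(a-.21)<.3); q=D[k]
rod=q.mean(0); v=np.linalg.svd(q-rod)[2][0]; print('rod',k.sum(),np.arctan2(rod[1],rod[0]),np.arctan2(v[1],v[0]),r[k].min())
k=(r>.052)&(r<.125)&(H>.082)&(H<.092)&(abs(np.abs(a-.21)-np.pi)<.3); q=D[k]; print('clamp',k.sum(),np.arctan2(*-q.mean(0)[::-1]), r[k].min())
k=(r>.017)&(r<.026)&(H>.089)&(H<.096); t=a[k]; print('teeth',k.sum(),np.angle(np.exp(6j*t).mean())/6,abs(np.exp(6j*t).mean()))
hh=np.histogram(np.degrees(t)%360,36,(0,360))[0]; print(hh)
k=(r>.017)&(r<.03)&(H>.07)&(H<.086); t=a[k]; print('slots/low',k.sum(),np.angle(np.exp(6j*t).mean())/6); print(np.histogram(np.degrees(t)%360,36,(0,360))[0])
E
```

```text
rod 411 0.2014422574415201 -2.938993416024429 0.052784477722891764
clamp 2093 0.20223362320636798 0.05206605408043315
teeth 1013 0.4427625685070992 0.4934588347040702
[16 47 45 46 13  0 13 49 46 45 16  0  9 47 46 49 16  0 10 45 48 51 19  0
 13 46 45 48 14  0 12 51 42 50 16  0]
slots/low 827 -0.08549553181741094
[31  7 23  7 30 44 34  6 18  5 28 40 35  6 20  7 29 45 33  4 11  6 32 43
 30  8 18  6 38 45 32  5 22  6 31 42]
```

```bash
python3 - <<'E'
from h import *
s=manip.read_state(); print(s['tcp_pos'],s['joint_pos'],goto([.5428,-.0044,.13],-1.128))
E
```

```text
[ 0.47452485 -0.01958252  0.20242746] [ 0.13070364  0.33313949 -0.26582014  2.00402149  0.11809581  0.81899944
 -1.56353291] [1.749, -0.017, 1.81, 0.0001, 0.0002, -0.2335]
```

Request:
apply_moves --pt "0.9 0 0.3 0 0 -0.1 0.3" --pt "1.75 0 0.8 0 0 -0.2335 0.3" --pt "1.75 0 1.8 0 0 -0.2335 0.3" --pt "1.75 0 1.8 0 0 -0.2335 0.3" --pt "1.75 0 1.8 0 0 -0.2335 0.3" --pt "1.75 0 1.8 0 0 -0.2335 0.3"

```text
time: 10.68
tcp_pos: [0.5437, -0.0043, 0.1321]
orientation: [3.064, 0.691, 0.003]
force: [0.9, -0.2, 1.2]
grip_width: 0.0599
grip_force: 0.0
```

```bash
python3 - <<'E'
from h import *
s=manip.read_state(); print(s['tcp_pos'],s['joint_pos'],goto([.5428,-.0044,.057],-1.128))
E
```

```text
[ 0.54366792 -0.00425657  0.13208654] [ 0.10827661  0.53546074 -0.28494223  1.89505012  0.21535654  0.73847617
 -1.42556807] [-0.025, -0.008, 1.877, 0.001, -0.0019, 0.001]
```

Request:
apply_moves --pt "0 0 0.6 0 0 0 0.3" --pt "0 0 1.3 0 0 0 0.3" --pt "0 0 1.83 0 0 0 0.3" --pt "0 0 1.83 0 0 0 0.3" --pt "0 0 1.83 0 0 0 0.3" --pt "0 0 1.83 0 0 0 0.6" --pt "0 0 1.83 0 0 0 0.6" --pt "0 0 1.83 0 0 0 0.6" --pt "0 0 1.83 0 0 0 0.6" --squeeze 50

```text
time: 11.8
tcp_pos: [0.5436, -0.0037, 0.0589]
orientation: [3.064, 0.692, 0.003]
force: [-4.1, 2.2, 14.3]
grip_width: 0.0487
grip_force: 49.7
```

Request:
apply_moves --pt "0 0 0 0 0 0.09 0.7" --pt "0 0 0 0 0 0.18 0.7" --pt "0 0 0 0 0 0.27 0.7" --pt "0 0 0 0 0 0.36 0.7" --pt "0 0 0 0 0 0.45 0.7" --pt "0 0 0 0 0 0.54 0.7" --pt "0 0 0 0 0 0.62 0.7" --pt "0 0 0 0 0 0.68 0.7" --pt "0 0 0 0 0 0.72 0.7" --pt "0 0 0 0 0 0.72 0.7" --pt "0 0 0 0 0 0.72 0.7"

```text
time: 13.18
tcp_pos: [0.5436, -0.0041, 0.0589]
orientation: [-3.111, 0.432, -0.002]
force: [-3.6, -0.1, 14.3]
grip_width: 0.0491
grip_force: 49.9
```

```bash
python3 - <<'E'
from h import *
s=manip.read_state(); y=Ro.from_rotvec(s['orientation']).as_matrix()[:,1]; psi=np.arctan2(y[1],y[0]); print(s['tcp_pos'],s['joint_pos'],psi,'nut',1.047-(psi+1.892),s['wrist_torque'],s['force'],s['grip_width'])
E
```

```text
[ 0.54361733 -0.0041047   0.058896  ] [-0.0614725   0.64270229 -0.05494595  1.93996974  0.06196106  0.55887879
 -2.00501936] -1.8470483476450206 nut 1.0020483476450206 [-0.14832753  0.92929311 -0.19310199] [-3.62426486 -0.119495   14.34802274] 0.04905452296758861
```

Request:
apply_moves --pt "0 0 0 0 0 0.03 0.7" --pt "0 0 0 0 0 0.047 0.7" --pt "0 0 0 0 0 0.047 0.7" --pt "0 0 0 0 0 0.047 0.7" --pt "0 0 0 0 0 0.047 0.4" --pt "0 0 0 0 0 0.047 0.3" --pt "0 0 0 0 0 0.047 0.3" --pt "0 0 0 0 0 0.047 0.3"

```text
time: 14.18
tcp_pos: [0.5431, -0.0041, 0.0573]
orientation: [-3.101, 0.505, 0.0]
force: [-0.1, 0.0, 0.2]
grip_width: 0.0596
grip_force: 0.0
```

Request:
apply_moves --pt "0 0 -0.7 0 0 0 0.3" --pt "0 0 -1.8 0 0 0 0.3" --pt "0 0 -2.4 0 0 0 0.3" --pt "-0.8 0 -3.6 0 0 -0.18 0.3" --pt "-1.75 0 -3.6 0 0 -0.36 0.3" --pt "-1.75 0 -3.6 0 0 -0.5 0.3" --pt "-1.75 0 -3.6 0 0 -0.53 0.3" --pt "-1.75 0 -3.6 0 0 -0.53 0.3" --pt "-1.75 0 -3.6 0 0 -0.53 0.3"

```text
time: 15.3
tcp_pos: [0.4768, 0.018, 0.2011]
orientation: [-3.125, -0.321, 0.001]
force: [-0.8, 1.2, -0.4]
grip_width: 0.0596
grip_force: 0.0
```

```bash
python3 - <<'E'
from h import *
s=manip.read_state(); m=cams.camera_model('wrist'); p,d=cams.get_image('wrist'); print(s['tcp_pos'],s['orientation'])
P=wpts(d,m);H=P[...,2]; C=np.array([.543,-.0045])
k=(np.hypot(*(P[...,:2]-C).transpose(2,0,1))<.02)&(H>.097)&(H<.104); C=np.array(cv2.minEnclosingCircle(P[k][:,:2].astype(np.float32))[0]); print(C)
D=P[...,:2]-C; r=np.hypot(D[...,0],D[...,1]); a=np.arctan2(D[...,1],D[...,0])
k=(r>.0515)&(r<.083)&(H>.083)&(H<.097)&(abs(a-.21)<.3); q=D[k].mean(0); yaw=np.arctan2(q[1],q[0]); print('rod',k.sum(),yaw)
k=(r>.017)&(r<.026)&(H>.089)&(H<.096); t=np.angle(np.exp(6j*a[k]).mean())/6; print('teeth',k.sum(),t,'slot-yaw',(t-yaw)%1.0472-.5236)
k=(H>.112)&(H<.126)&(r<.13); print('knob px',k.sum(),P[k].mean(0) if k.any() else '')
psi=yaw; s=manip.read_state(); e=np.array([np.cos(yaw),np.sin(yaw)]); print(goto([*(C+.098*e),.16],-1.36),C+.098*e)
E
```

```text
[0.47681249 0.01803985 0.20105159] [-3.12507901e+00 -3.21499710e-01  7.17675572e-04]
[ 0.5425899  -0.00415764]
rod 329 0.20264076722305774
teeth 981 -0.32578254119821776 slot-yaw -0.004823308421275541
knob px 144 [0.63246515 0.01429749 0.11731609]
[3.947, 0.888, 1.026, -0.0001, 0.0003, -0.0053] [0.63858468 0.01556552]
```

The nut is in line to within 0.005 rad. Next is the knob at (0.6386, 0.0156).

Request:
apply_moves --pt "1.2 0.3 0.3 0 0 0 0.5" --pt "2.4 0.6 0.6 0 0 0 0.5" --pt "3.5 0.8 0.9 0 0 0 0.5" --pt "3.95 0.89 1.03 0 0 0.003 0.5" --pt "3.95 0.89 1.03 0 0 0.003 0.5" --pt "3.95 0.89 1.03 0 0 0.003 0.5" --pt "3.95 0.89 1.03 0 0 0.003 0.5"

```text
time: 16.23
tcp_pos: [0.6382, 0.0158, 0.1607]
orientation: [3.125, 0.32, 0.001]
force: [0.1, 0.1, 0.3]
grip_width: 0.0426
grip_force: 0.0
```

```bash
python3 - <<'E'
from h import *
s=manip.read_state(); print(s['tcp_pos'],s['grip_width'],goto([.6382,.0155,.097],-1.368))
E
```

```text
[0.63817511 0.01579846 0.16066672] 0.04263077660535354 [-0.001, 0.007, 1.592, 0.0001, -0.0004, 0.0013]
```

Request:
apply_moves --pt "0 0 0.6 0 0 0 0.5" --pt "0 0 1.2 0 0 0 0.5" --pt "0 0 1.57 0 0 0 0.5" --pt "0 0 1.57 0 0 0 0.5" --pt "0 0 1.57 0 0 0 1" --pt "0 0 1.57 0 0 0 1" --pt "0 0 1.57 0 0 0 1" --pt "0 0 1.57 0 0 0 1" --pt "0 0 1.57 0 0 0 1" --squeeze 40

```text
time: 17.35
tcp_pos: [0.6392, 0.0155, 0.0984]
orientation: [3.125, 0.32, 0.002]
force: [-1.5, -1.9, 6.7]
grip_width: 0.0153
grip_force: 39.0
```

Request:
apply_moves --pt "-0.15 0 0 0 0 0 1" --pt "-0.3 0 0 0 0 0 1" --pt "-0.45 0 0 0 0 0 1" --pt "-0.6 0 0 0 0 0 1" --pt "-0.75 0 0 0 0 0 1" --pt "-0.9 0 0 0 0 0 1" --pt "-1.05 0 0 0 0 0 1" --pt "-1.15 0 0 0 0 0 1" --pt "-1.18 0 0 0 0 0 1" --pt "-1.18 0 0 0 0 0 1"

```text
time: 18.6
tcp_pos: [0.594, 0.0063, 0.0984]
orientation: [-3.125, -0.32, -0.006]
force: [6.6, -0.7, 4.0]
grip_width: 0.0155
grip_force: 39.1
```

It travelled 46 mm and now pushes 6.6 N against the stop. I'll release and check.

Request:
apply_moves --pt "0 0 0 0 0 0 0.5" --pt "0 0 0 0 0 0 0.5" --pt "0 0 0 0 0 0 0.5" --pt "0 0 -0.7 0 0 0 0.5" --pt "0 0 -1.8 0 0 0 0.5" --pt "-1.0 0 -3 0 0 0 0.5" --pt "-2.2 0 -3.2 0 0 0 0.5" --pt "-3 0 -3.2 0 0 0 0.5" --pt "-3 0 -3.2 0 0 0 0.5" --pt "-3 0 -3.2 0 0 0 0.5"

```text
time: 19.85
tcp_pos: [0.4755, -0.018, 0.2255]
orientation: [-3.125, -0.32, -0.001]
force: [0.6, 0.1, 0.6]
grip_width: 0.0424
grip_force: 0.0
```

```bash
python3 - <<'E'
from h import *
s=manip.read_state(); m=cams.camera_model('wrist'); p,d=cams.get_image('wrist'); print(s['time'],s['tcp_pos'],s['force'])
P=wpts(d,m);H=P[...,2]; C=np.array([.5427,-.0042]); D=P[...,:2]-C; r=np.hypot(D[...,0],D[...,1]); a=np.arctan2(D[...,1],D[...,0])
k=(H>.116)&(H<.124)&(r<.11)&(abs(a-.2)<.5); c,rr=cv2.minEnclosingCircle(P[k][:,:2].astype(np.float32)); print('knob',k.sum(),c,rr,'dist',np.hypot(*(np.array(c)-C)))
k=(r>.017)&(r<.026)&(H>.089)&(H<.096)&(abs(a-.2)>.4); t=np.angle(np.exp(6j*a[k]).mean())/6; print('slot-yaw',(t-.2022)%1.0472-.5236)
save('w4.png',p)
E
```

```text
19.85 [ 0.47548218 -0.01797148  0.22548731] [0.62259482 0.07645707 0.58116827]
knob 365 (0.593492865562439, 0.005984884686768055) 0.008553637191653252 dist 0.051803929080010566
slot-yaw -0.004914529132112211
```

View pics/w4.png

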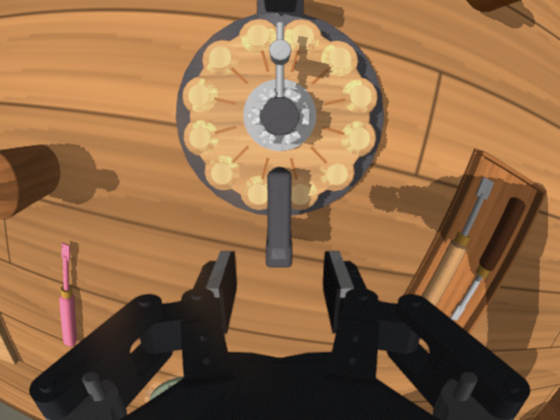

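The bolt is home: the knob at (281,50) stands 51.8 mm from the spindle (52 expected) and the rod enters the nut at (280,115). The gouge lies beside the chisel in the tray at (490,260). Handing in.

```bash
python3 -c "
from plant import manip
print(manip.hand_in())"
```

```text
the job is handed in; nothing more can be done
None
```

The job is handed in at about 20 s: the gouge is in the tray beside the chisel, the nut measures within 0.005 rad of the next slot, and the bolt is home (46 mm of travel). The hand-in gave no verdict.

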